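# Swap jar and crock, then free the mixer's hub cap

### The arm

A 6-joint arm with a two-finger parallel gripper is mounted at the origin on the work surface. World frame = base frame: x ahead of the robot, y to its left, z up, the work surface at z = 0. Lengths are in m, angles in degrees, forces in N, time in s.
With the tool pointing down it reaches from about 0.325 to 0.9 m from the base axis. Payload 3.5 kg.
Tool frame: the origin (TCP) lies midway between the tips of the shut fingers; the grasp point (between the pads) lies 19 mm behind it (bot.grip_point_offset is the distance from the TCP to the grasp point, in m); z points along the fingers, x is the direction in which the jaws open and shut, and the axes are right-handed (so a half turn about z gives the same grasp; the last joint's range is limited). The gripper opens to 85 mm and grips with 20 to 120 N. Pads are 22 mm wide; open, the fingers measure 114 mm over their backs; the gripper's body (76 mm by 85 mm) begins 54 mm behind the grasp point. The pads swing forward as they close: fully open they stand 13 mm farther back than shut.
Start: joints at [70.737, 15.837, -1.513, 72.651, 0, 84.076], TCP at [0.144, 0.608, 0.231] pointing down, gripper open.
Joint ranges: [-178.77, 178.77], [-48.84, 107.48], [-61.69, 71.31], [-111.58, 123.2], [-90, 87.43], [-180, 180]. Speed limits (degrees/s): [147.25, 147.25, 180, 180, 180, 180].

### API

Orientations are given as [roll, pitch, yaw] about the fixed x, y, z axes, in that order (R = Rz(yaw) Ry(pitch) Rx(roll)).
In Python, from bench import bot gives the robot as it stands. Calls block until the motion is done:
- bot.move_pose(position, orientation): joint-space move of the TCP to a pose.
- bot.line_to(position, velocity=0.15, attitude=None, threshold=None): straight line of the TCP; attitude=None keeps the orientation; velocity is the mean speed in m/s. With threshold (N) it stops when the force on the tool has changed by that much, and returns True; else False.
- bot.move_j(angles): joint-space move.
- bot.move_gripper(opening): finger opening in m; the grip force is fixed at half the most; returns when the fingers have stopped.
- bot.wait(seconds).
- bot.inverse_kinematics(position, orientation): joint angles nearest the present ones, or None.
- bot.sense(): the state.
- bot.grab_frame(name): name is "scene" or "side" or "wrist"; returns a dict with "img" (400x640x3 uint8, red, green, blue), "mtx" (3x3 intrinsics, pixels), "dist" ([k1, k2, p1, p2, k3] as OpenCV has them; the pictures are not rectified), "origin" and "rotation" of the camera in the world; the wrist camera has in their place "tool_from_camera" (4x4, takes a point from camera to tool coordinates, whose origin is the TCP and whose axes are the tool frame's). Camera axes: x right, y up, looking along -z (the intrinsics and any distortion apply to the point x, -y, -z); pixel columns grow to the right and rows downward; lengths in m; the calibration is good to about 2 mm. A picture is of the moment at which its call begins: read the wrist's pose just before it. There is no depth.
A pose or a line that the arm cannot do raises bot.MotionError and nothing moves.
- bot.hand_in(): hands the job in, once; it reports no verdict.
Trained networks look in a picture, given as the dict that the camera call returned (one of the last four; its "shot" number tells which), for a name from the list of things; names that differ only in an ending like _2 or _b are one class to them, and where a whole thing is asked for, a point or a joint stands for the part that bears it (a point fixed in the world has none). Each returns a list of dicts, best first, with "confidence" (0 to 1); they miss things now and then, are a little off and sometimes report something else, mostly with a low value. They report only what shows in the picture. A call takes as long as a camera call. They do not tell look-alikes from the thing itself.
- bot.cut_out(picture, query): "mask" (400x640 bool, what is visible of it) and "location" ([column, row] in pixels, amid what is visible of it).
The state is a dict: "time": time; "joint_pos": joint angles; "qvel": joint speeds; "tau": joint torques, N m; "position": TCP position; "tcp_rot": TCP orientation; "contact_force": force on the tool from outside, world axes, zero at the start; "wrist_torque": the same for the moment, N m; "grip_width": finger opening in m.
Only numpy, scipy, OpenCV 4.12 (cv2) and the standard library are available. Lean on these libraries where they do the work, as an engineer would, in place of code of your own. Each camera call takes 0.05 s, during which the arm holds its last target. There are 200 camera calls.

### The job

Swap the glass jar and the small white crock, so that each stands upright in the middle of the other's cork mat, with the crock now beside the mixer. Then unscrew the cap from the mixer's hub: nobody knows whether its thread is right- or left-handed, so try which way it loosens. Lift it off and finish still gripping it, held still and level over the crock without touching it, and leave the other things on the table where they are.

Things in the scene. Friction and masses are not known exactly. Their poses are not given: they have to be found in the camera images.
- jar: Closed glass jar with a steel lid, upright cylinder, 60 mm diameter, 100 mm tall, about 0.35 kg. Origin at the centre of its underside, z up. Starts on mat_near.
- crock: White ceramic straight-sided open crock, 64 mm outer diameter, 60 mm tall, wall 5 mm, about 0.25 kg. Origin at the centre of its underside, z up. Starts on mat_far.
- mat_near: Round cork mat, 120 mm diameter, 3 mm thick, fixed on the table, next to the mixer. Origin at the centre of its underside (its top is 3 mm higher).
- mat_far: Like mat_near, but farther to the robot's left (+y).
- mixer: White mixer base, bowl off, fixed on the table. Origin on the hub axis at table height, z up. It spans -110 to 110 mm along its x and -200 to 100 mm along its y. Deck 85 mm high; a control housing (y -195 to -80 mm) rises to 124 mm; an upright aluminium hub ring, 70 mm outer diameter, stands on the deck round the origin's axis, top 121 mm high.
- hub (a point): Centre of the hub ring's top face, 121 mm above the table, where the cap sits; axes as the mixer's. Quick thread of unknown, unseen hand, drawn anew each run: the tight way the cap gives 0.1 to 0.25 rad at 25 N grip (more if gripped harder), then stops; the other way it turns freely, without rising, to a stop about 1.05 to 1.15 rad (60 degrees) from tight. Only near there does it lift off.
- cap: Grey cap, tight on the hub at the start: disc 72 mm diameter, 8 mm thick. Origin at the centre of the disc's underside (then on the hub ring's top), z up. A steel stem with a crossbar reaches 29 mm below the origin into the hub. About 0.15 kg.
- cap_grip (a point): Middle of the straight upright grip bar across the cap's top, on the cap's axis, 25 mm above the cap's origin. Bar 60 mm long (along the cap's x, at the start within 0.05 rad of the mixer's x), 14 mm wide (along its y), its top 11 mm above this point, the disc's top 17 mm below it.
- shaker: Aluminium flour shaker, 64 mm diameter, 120 mm tall, standing loose; to be left alone. Origin at the centre of its underside.
- cutter: Steel ring dough cutter, 70 mm diameter, 40 mm tall, standing loose; to be left alone. Origin at the centre of its underside.
- mill: Dark turned wooden spice mill, 48 mm diameter at the foot, 118 mm tall, standing loose; to be left alone. Origin at the centre of its underside.
Things that resemble listed ones, but are neither listed nor needed, are in the scene too. What is shaped like the cap but purple or yellow is not meant. Leave any turquoise look-alike of the jar alone.

How it is judged (in metres and radians):
On the way, in this order (a step that is already met when the one before it is completed fails the run):
1. jar and crock have swapped mats, upright and let go (horizontal distance between jar and mat_far below 0.03 m and height (world z) of each of jar, crock below 0.012 m and angle between each of jar, crock's own z axis and vertical below 0.15 rad and contact force between the fingers and jar below 0.3 N and horizontal distance between crock and mat_near below 0.03 m and contact force between the fingers and crock below 0.3 N), for 0.2 s.
2. the cap has been turned loose on the hub (angle between the x axis of cap and the x axis of mixer, either way round above 0.45 rad and distance between cap and hub below 0.012 m), for 0.1 s.
3. the cap is lifted off the hub in the gripper (z of cap in the frame of hub above 0.04 m and contact force between the fingers and cap above 1 N), for 0.2 s.
At the end, for the whole second after the job is handed in: Jar on mat_far and crock on mat_near, upright within 0.15 rad, within 30 mm of the mat centre, released, still; cap gripped by the fingers (over 1 N), still, level within 0.35 rad, within 35 mm of the crock's axis, origin 100 to 350 mm above the table, touching neither crock nor mixer (all of step 1 and horizontal distance between cap and crock below 0.035 m and height (world z) of cap between 0.1 and 0.35 m and angle between cap's own z axis and vertical below 0.35 rad and contact force between the fingers and cap above 1 N and contact force between cap and crock below 0.1 N and contact force between cap and mixer below 0.1 N and linear speed of cap below 0.03 m/s and linear speed of each of jar, crock below 0.02 m/s); the arm keeps its last pose, push and grip.
It fails at once if the shaker was pushed aside (distance of shaker from where it was at the start of the episode above 0.03 m).
It fails at once if the cutter was pushed aside (distance of cutter from where it was at the start of the episode above 0.03 m).
It fails at once if the mill was pushed aside (distance of mill from where it was at the start of the episode above 0.03 m).
It fails at once if the jar was tipped (angle between jar's own z axis and vertical above 0.6 rad).
It fails at once if the crock was tipped (angle between crock's own z axis and vertical above 0.6 rad).
It also fails if it takes over 72 s, if anything falls off the work surface, if the arm or the gripper's body presses on something with over 40 N, if the wrist force passes 120 N, or if a joint passes its speed limit or range.

## Working session

There is one attempt and no reset: what is moved stays moved. The work goes in short steps, each a Python script; the robot and the scene stay as the last script left them, time stands still between calls to the robot, and variables do not carry over. Pictures are saved under pics/ and viewed, about 8 in all and at most 12, crops included, and the job is handed in when it is done.

```bash
mkdir -p pics; ls; cat > h.py <<'E'
import numpy as np, cv2
from bench import bot
def save(f,n): cv2.imwrite(n,cv2.cvtColor(f["img"],cv2.COLOR_RGB2BGR))
def cam(f,tcp=None):
    if "origin" in f: return np.array(f["rotation"]).reshape(3,3),np.array(f["origin"])
    T=np.array(f["tool_from_camera"]); p,R=tcp
    return R@T[:3,:3],R@T[:3,3]+p
def ray(f,px,tcp=None):
    R,o=cam(f,tcp)
    u=cv2.undistortPoints(np.array([[px]],float),np.array(f["mtx"]),np.array(f["dist"]))[0,0]
    return o,R@np.array([u[0],-u[1],-1.])
def atz(f,px,z,tcp=None):
    o,d=ray(f,px,tcp); return o+d*(z-o[2])/d[2]
def proj(f,P,tcp=None):
    R,o=cam(f,tcp); c=(np.atleast_2d(P)-o)@R; c=c*[1,-1,-1]
    return cv2.projectPoints(c,np.zeros(3),np.zeros(3),np.array(f["mtx"]),np.array(f["dist"]))[0][:,0]
E
python3 - <<'E'
from h import *
for n in("scene","side"):
    f=bot.grab_frame(n); save(f,f"pics/{n}.png")
    print(n,f["origin"],np.round(f["rotation"],2).tolist(),np.round(f["mtx"],0).tolist(),f["dist"])
    for q in("jar","crock","mat_near","mixer","cap","shaker","cutter","mill"):
        for r in bot.cut_out(f,q):
            ys,xs=np.nonzero(r["mask"]); print(q,round(r["confidence"],2),np.round(r["location"]),xs.min(),xs.max(),ys.min(),ys.max(),"z0",np.round(atz(f,r["location"],0.0),3))
print(bot.sense())
E
```

```text
pics
scene [ 1.07706111 -0.35776051  0.94144773] [41.32, -1.11, 55.11] [[486.0, 0.0, 325.0], [0.0, 486.0, 200.0], [0.0, 0.0, 1.0]] [-0.13992651  0.          0.          0.          0.        ]Traceback (most recent call last):
  File "<stdin>", line 7, in <module>
  File "h.py", line 13, in atz
    o,d=ray(f,px,tcp); return o+d*(z-o[2])/d[2]
        ~~~^^^^^^^^^^
  File "h.py", line 9, in ray
    R,o=cam(f,tcp)
        ~~~^^^^^^^
  File "h.py", line 5, in cam
    if "origin" in f: return np.array(f["rotation"]).reshape(3,3),np.array(f["origin"])
                             ~~~~~~~~~~~~~~~~~~~~~~~~~~~~~~~^^^^^
ValueError: cannot reshape array of size 3 into shape (3,3)
```

View pics/scene.png

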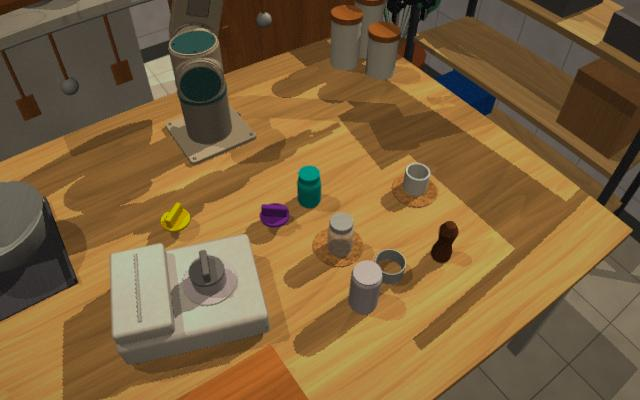

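The scene view shows the jar at (341,235) on its mat, the crock at (417,180) on the far mat, the mixer with the grey cap at (207,272), the shaker at (365,287), the cutter at (390,266) and the mill at (445,242). The look-alikes are the turquoise jar at (309,187), the purple cap at (274,214) and the yellow cap at (176,217). Rotations come as roll/pitch/yaw, so I'll fix the helper.

```bash
cat > fix.py <<'E'
s=open('h.py').read()
s=s.replace('np.array(f["rotation"]).reshape(3,3),','rot(f["rotation"]),').replace('def save','from scipy.spatial.transform import Rotation as Ro\ndef rot(a): return Ro.from_euler("xyz",a,degrees=True).as_matrix()\ndef save',1)
open('h.py','w').write(s)
E
python3 fix.py
python3 - <<'E'
from h import *
for n in("scene","side"):
    f=bot.grab_frame(n); save(f,f"pics/{n}.png")
    print(n,np.round(f["origin"],2),np.round(f["rotation"],1))
    for q,z in(("jar",.05),("crock",.03),("mat_near",.003),("mixer",.08),("cap",.14),("shaker",.06),("cutter",.02),("mill",.06)):
        for r in bot.cut_out(f,q):
            ys,xs=np.nonzero(r["mask"]); print(q,round(r["confidence"],2),np.round(r["location"]),xs.min(),xs.max(),ys.min(),ys.max(),"p",np.round(atz(f,r["location"],z),3))
print(bot.sense())
E
```

```text
scene [ 1.08 -0.36  0.94] [41.3 -1.1 55.1]
jar 0.89 [340. 235.] 327 352 212 256 p [0.552 0.071 0.05 ]
jar 0.57 [308. 184.] 297 320 165 207 p [0.377 0.098 0.05 ]
crock 0.82 [416. 180.] 402 430 162 195 p [0.506 0.354 0.03 ]
mat_near 0.69 [332. 255.] 313 362 229 266 p [0.561 0.045 0.003]
mixer 0.82 [174. 299.] 110 268 235 363 p [ 0.513 -0.316  0.08 ]
cap 0.96 [203. 272.] 188 224 250 286 p [ 0.529 -0.247  0.14 ]
cap 0.78 [275. 212.] 261 288 203 226 p [ 0.477 -0.052  0.14 ]
cap 0.71 [176. 221.] 161 189 203 232 p [ 0.381 -0.24   0.14 ]
shaker 0.95 [367. 284.] 348 382 260 313 p [0.695 0.038 0.06 ]
cutter 0.8 [392. 259.] 376 404 249 284 p [0.656 0.144 0.02 ]
mill 0.61 [445. 240.] 430 458 221 263 p [0.705 0.257 0.06 ]
side [ 0.12 -0.65  0.65] [ 56.5   1.4 -27.7]
jar 0.84 [345. 207.] 333 358 187 231 p [0.559 0.083 0.05 ]
jar 0.73 [282. 225.] 268 294 202 247 p [0.389 0.091 0.05 ]
crock 0.67 [283. 171.] 272 295 158 186 p [0.508 0.365 0.03 ]
crock 0.63 [369. 198.] 359 384 186 209 p [0.654 0.114 0.03 ]
mat_near 0.77 [339. 230.] 320 365 214 240 p [0.529 0.062 0.003]
mat_near 0.51 [373. 197.] 360 38
[... 494 characters left out ...]
49 364 144 182 p [0.694 0.236 0.06 ]
{'time': 1.0, 'joint_pos': array([ 7.07370825e+01,  1.58352115e+01, -1.51080674e+00,  7.26518039e+01,
        4.33743781e-04,  8.40753978e+01]), 'qvel': array([ 0.04371914, -0.10986071,  0.05335196, -0.10016549, -0.03554098,
        0.03571581]), 'tau': array([-7.34073328e-04, -4.45500576e+01,  2.95574212e+01,  7.32217250e-04,
       -2.82960063e-04,  2.39668738e-07]), 'position': array([0.1442006 , 0.60814661, 0.2313427 ]), 'tcp_rot': array([-1.79999793e+02, -2.21102565e-03,  7.66616848e+01]), 'contact_force': array([-0.84494676, -0.15729693, -0.27319513]), 'wrist_torque': array([-0.00372417,  0.04805574,  0.04831219]), 'grip_width': 0.08517171309969213}
```

View pics/side.png

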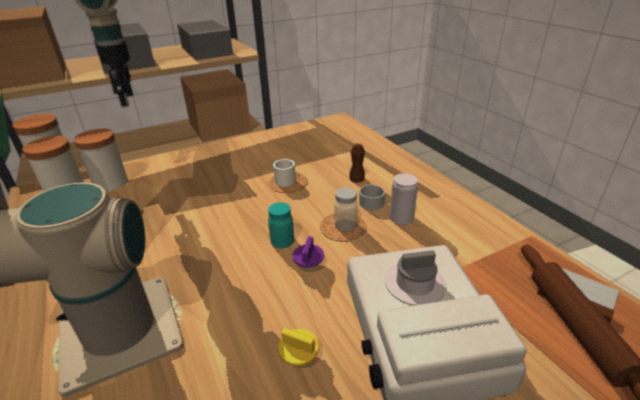

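The side view agrees: jar (345,207), crock (284,171), turquoise jar (281,225), purple cap (308,255), yellow cap (298,346), and the grey cap on the mixer at (415,268). Next I'll fit the objects as cylinders and take wrist pictures from above.

```bash
cat >> h.py <<'E'
from scipy.optimize import least_squares
A=np.linspace(0,2*np.pi,48,endpoint=False)
def cyl(x,y,r,z0,z1):
    c=np.c_[x+r*np.cos(A),y+r*np.sin(A)]
    return np.vstack([np.c_[c,np.full(48,z)] for z in(z0,z1)])
def bb(m):
    ys,xs=np.nonzero(m); return np.array([xs.min()-.5,xs.max()+.5,ys.min()-.5,ys.max()+.5])
def pb(f,P,tcp):
    u=proj(f,P,tcp); return np.array([u[:,0].min(),u[:,0].max(),u[:,1].min(),u[:,1].max()])
def fitcyl(obs,r,z0,z1,g):
    """obs: list of (frame,bbox,tcp)"""
    s=least_squares(lambda p:np.concatenate([pb(f,cyl(*p,r,z0,z1),t)-b for f,b,t in obs]),g,loss="soft_l1")
    return s.x,s.fun
def shot(n):
    s=bot.sense(); t=(np.array(s["position"]),rot(s["tcp_rot"])); f=bot.grab_frame(n); return f,t
E
python3 - <<'E'
from h import *
L={"jar":(.03,.003,.103,(.55,.075)),"crock":(.032,.003,.063,(.507,.36)),"shaker":(.032,0,.12,(.696,.037)),"cutter":(.035,0,.04,(.66,.14)),"mill":(.024,0,.118,(.7,.246)),"cap":(.036,.121,.129,(.52,-.25))}
F=[shot("scene"),shot("side")]
for q,(r,a,b,g) in L.items():
    obs=[]
    for f,t in F:
        R=bot.cut_out(f,q)
        if R:
            k=min(R,key=lambda d:np.hypot(*(np.array(d["location"])-proj(f,[*g,(a+b)/2],t)[0])))
            bx=bb(k["mask"]); obs.append((f,bx,t))
    if q!="cap":
        x,e=fitcyl(obs,r,a,b,g); print(q,np.round(x,3),np.round(e,1))
# wrist views
try:
    bot.move_pose([0.47,0.21,0.40],[180,0,90])
except bot.MotionError as e: print(e); bot.move_pose([0.47,0.21,0.33],[180,0,90])
f,t=shot("wrist"); save(f,"pics/w1.png"); print(np.round(f["tool_from_camera"],3).tolist(),t[0],bot.sense()["time"])
for q in("jar","crock","mat_near"):
    for r in bot.cut_out(f,q): print(q,round(r["confidence"],2),np.round(r["location"]),bb(r["mask"]),np.round(atz(f,r["location"],.003,t),3))
E
```

```text
jar [0.552 0.071] [-0.4  0.7 -1.1  1.1 -0.3  0.2 -0.3  1. ]
crock [0.506 0.354] [ 0.4 -0.6  0.7  0.2 -0.7 -0.  -0.2 -0.3]
shaker [0.697 0.027] [-0.5  0.7 -1.   1.  -0.9  0.6 -0.7  1.2]
cutter [0.67  0.127] [-1.1  0.8  0.4 -0.1 -0.7  0.3 -1.5  0.5]
mill [0.7   0.256] [-2.6  0.7 -5.8 -0.1  0.6  0.8 -1.5  0.1]
[[1.0, -0.0, -0.0, 0.0], [-0.0, -0.962, -0.272, -0.068], [-0.0, 0.272, -0.962, -0.144], [0.0, 0.0, 0.0, 1.0]] [0.46969718 0.21056719 0.39956718] 3.7083
jar 0.96 [238.  95.] [207.5 264.5  71.5 117.5] [0.385 0.084 0.003]
jar 0.72 [226. 210.] [201.5 253.5 181.5 233.5] [0.574 0.052 0.003]
jar 0.52 [ 53. 184.] [ -0.5 115.5 100.5 271.5] [ 0.528 -0.24   0.003]
crock 0.88 [407. 174.] [386.5 433.5 152.5 199.5] [0.509 0.358 0.003]
mat_near 0.73 [245. 184.] [202.5 272.5 159.5 227.5] [0.528 0.087 0.003]
```

View pics/w1.png

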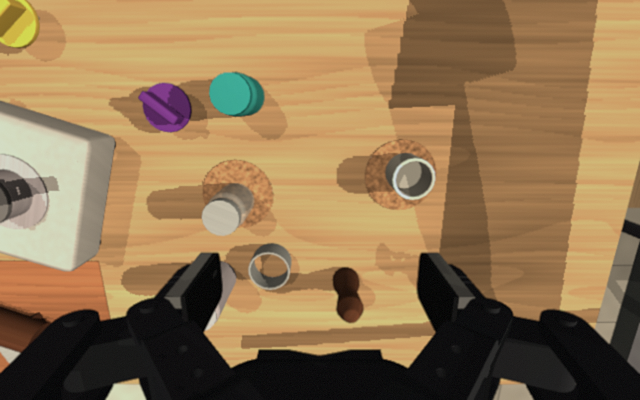

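The wrist view shows the near mat at about (237,193) with the jar lid at (226,210). The far mat is at about (401,174) with the crock rim at (412,178). The turquoise jar is at (236,95), the cutter at (270,268), the mill at (347,293), and the mixer hub at the far left edge. The glass jar on the cork mat and the white crock with a floor are the ones meant; the steel ring at (270,268) is the cutter. I'll fit mats and objects from this view and confirm in an enlarged crop.

```bash
python3 - <<'E'
from h import *
f,t=shot("wrist")
for n,b,g in(("near",[202.5,272.5,159.5,228],(.55,.07)),("far",[365.5,437,139,209.5],(.5,.35))):
    x,e=fitcyl([(f,np.array(b),t)],.06,.003,.003,g); print("mat",n,np.round(x,3),np.round(e,1))
R=bot.cut_out(f,"crock"); print(fitcyl([(f,bb(R[0]["mask"]),t)],.032,.003,.063,(.5,.35)))
img=f["img"].copy()
for P,c in((cyl(.552,.071,.03,.003,.103),(255,0,0)),(cyl(.506,.354,.032,.003,.063),(255,0,0)),(cyl(.67,.127,.035,0,.04),(0,0,255)),(cyl(.697,.027,.032,0,.12),(0,0,255))):
    for h in(P[:48],P[48:]): cv2.polylines(img,[np.int32(np.round(proj(f,h,t)))],True,c)
cv2.imwrite("pics/w2.png",cv2.resize(img[120:330,150:470,::-1],None,fx=2.4,fy=2.4))
E
```

```text
mat near [0.546 0.073] [-0.4  0.4  0.   0. ]
mat far [0.512 0.348] [-0.2  0.2 -0.1  0.1]
(array([0.50678553, 0.35184025]), array([-0.92074053,  0.76439592,  0.17068643, -0.13652257]))
```

View pics/w2.png

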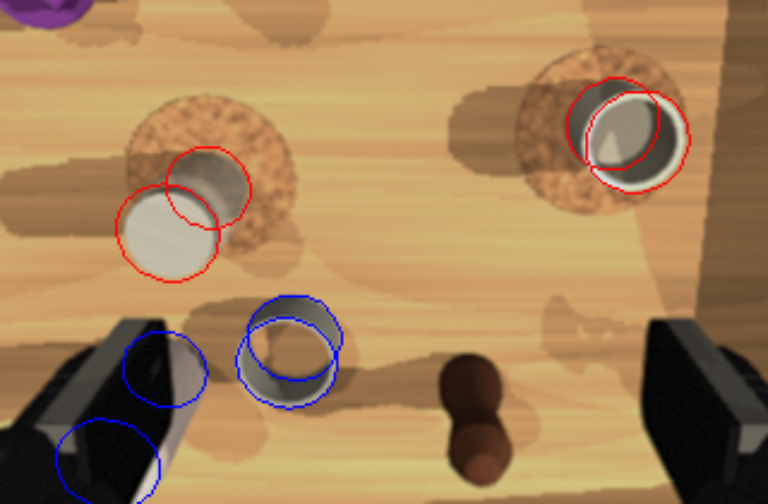

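Confirmed: the fits sit on the jar and crock in the crop, and each object stands near its mat centre. Now the jar goes to a temporary spot.

```bash
cat >> h.py <<'E'
DN=[180,0,90]
def pick(x,y,z,zt):
    bot.move_gripper(.085)
    bot.move_pose([x,y,zt],DN)
    print("pick contact",bot.line_to([x,y,z],.12,threshold=15))
    bot.move_gripper(0.0); s=bot.sense(); print("w",round(s["grip_width"],4),np.round(s["contact_force"],1))
    bot.line_to([x,y,zt],.15); s=bot.sense(); print("lifted w",round(s["grip_width"],4),np.round(s["contact_force"],1))
def place(x,y,z,zt):
    bot.line_to([x,y,zt],.2)
    bot.line_to([x,y,z+.015],.15)
    c=bot.line_to([x,y,z-.004],.03,threshold=3); s=bot.sense(); print("place",c,np.round(s["position"],4),np.round(s["contact_force"],1))
    bot.move_gripper(.085)
    bot.line_to([x,y,zt],.2); print("t",round(bot.sense()["time"],1))
E
python3 - <<'E'
from h import *
pick(.552,.071,.045,.16)
place(.5,.215,.042,.16)
f,t=shot("scene"); save(f,"pics/s2.png")
for r in bot.cut_out(f,"jar"): print(round(r["confidence"],2),fitcyl([(f,bb(r["mask"]),t)],.03,0,.1,(.5,.21)))
E
```

```text
pick contact False
w 0.0581 [-0.5 -0.2  4.3]
lifted w 0.0582 [-0.7  0.4 -4.9]
place True [0.5003 0.2152 0.0435] [-0.6  0.4  3.6]
t 11.1
0.74 (array([0.49955131, 0.21406351]), array([-1.09485867,  0.98342723, -1.13615053,  0.91259467]))
0.63 (array([0.38445122, 0.0966946 ]), array([-0.36516858,  0.36692016, -0.9507911 ,  0.82284867]))
```

```bash
python3 - <<'E'
from h import *
pick(.506,.353,.025,.18)
# keep object-to-tool: crock centre at tool centre in y; aim for mat centre
place(.546,.073,.025,.18)
pick(.4995,.2145,.042,.18)
place(.512,.348,.045,.18)
bot.move_pose([.47,.21,.40],DN)
f,t=shot("wrist"); save(f,"pics/w3.png")
for q,r0,h,g in(("jar",.03,.1,(.512,.348)),("crock",.032,.06,(.546,.073))):
    for r in bot.cut_out(f,q): print(q,round(r["confidence"],2),np.round(r["location"]),fitcyl([(f,bb(r["mask"]),t)],r0,.003,.003+h,g))
print(bot.sense()["time"])
E
```

```text
pick contact False
w 0.0639 [-0.8 -1.3  6.1]
lifted w 0.0635 [-0.6  0.1 -2.7]
place True [0.5463 0.073  0.0265] [0.1 0.1 4. ]
t 19.4
pick contact False
w 0.0582 [-1.4 -0.2  5.7]
lifted w 0.0579 [-0.7  0.  -5.1]
place True [0.5122 0.3482 0.0464] [-0.4  0.4  4.9]
t 26.5
jar 0.91 [411. 184.] (array([0.51085542, 0.34449155]), array([-4.72477491,  1.3807578 , -3.43780011,  2.00507297]))
jar 0.86 [237.  96.] (array([0.38725689, 0.09861646]), array([-1.10143898,  2.15156769, -1.57371165,  2.7721002 ]))
crock 0.78 [232. 200.] (array([0.54474662, 0.07335221]), array([-0.22164688,  0.24769306, -0.35205074,  0.34960972]))
27.6333
```

View pics/w3.png

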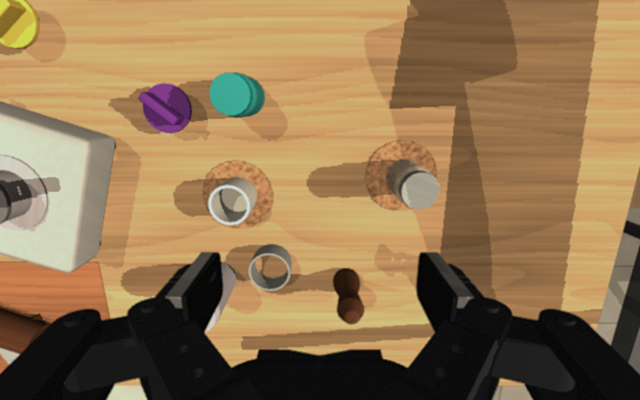

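Both stand upright near the mat centres: jar (411,184) and crock (232,200). Now I'll look at the cap from above. The mixer's edge suggests its yaw is about -18°.

```bash
python3 - <<'E'
from h import *
bot.move_pose([.48,-.235,.36],[180,0,72])
f,t=shot("wrist"); save(f,"pics/w4.png"); print(t[0],bot.sense()["time"])
for q in("cap","cap_grip"):
    for r in bot.cut_out(f,q):
        print(q,round(r["confidence"],2),np.round(r["location"]),bb(r["mask"]),np.round(atz(f,r["location"],.129,t),4))
        ys,xs=np.nonzero(r["mask"]); 
j=bot.inverse_kinematics([.52,-.25,.14],[180,0,72]); print(np.round(j,1))
E
```

```text
[ 0.48033462 -0.23422729  0.36017971] 29.325
cap 0.8 [324. 202.] [295.5 356.5 170.5 232.5] [ 0.5213 -0.2403  0.129 ]
cap 0.75 [278.  14.] [249.5 307.5  -0.5  37.5] [ 0.3159 -0.2242  0.129 ]
cap 0.65 [457.  50.] [430.5 489.5  18.5  78.5] [ 0.4056 -0.0574  0.129 ]
cap_grip 0.89 [460.  49.] [430.5 490.5  18.5  78.5] [ 0.4059 -0.0532  0.129 ]
cap_grip 0.87 [326. 202.] [295.5 355.5 170.5 231.5] [ 0.5221 -0.2377  0.129 ]
cap_grip 0.62 [279.  16.] [250.5 307.5  -0.5  36.5] [ 0.3183 -0.224   0.129 ]
[-32.1  14.6 -14.6  60.8   0.  -14.1]
```

View pics/w4.png

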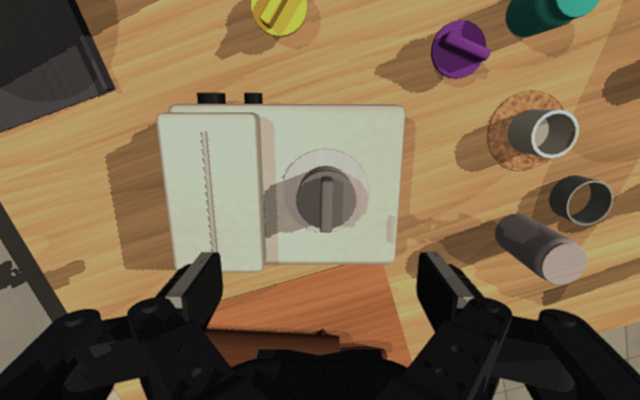

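The grey cap is at (326,200), with its bar running vertically in the picture from (327,177) to (326,232). So the bar lies along the tool's y and a yaw of 72° fits. Next I fit the centre, grip and test the turn direction.

```bash
python3 - <<'E'
from h import *
f,t=shot("wrist")
k=max(bot.cut_out(f,"cap"),key=lambda r:-np.hypot(r["location"][0]-325,r["location"][1]-201))
x,e=fitcyl([(f,bb(k["mask"]),t)],.036,.121,.129,(.52,-.24)); print("disc",x,np.round(e,1))
p=[atz(f,u,.157,t)[:2] for u in((327,177),(326,231.5))]; c=np.mean(p,0); d=p[1]-p[0]
print("bar",c,"len",np.linalg.norm(d),"ang",np.degrees(np.arctan2(d[1],d[0])))
E
```

```text
disc [ 0.52203406 -0.23823981] [ 0.  -0.   1.  -1.2]
bar [ 0.51763818 -0.23684095] len 0.06232551532655933 ang -18.551863785706367
```

```bash
cat >> h.py <<'E'
def turn(d):
    j=np.array(bot.sense()["joint_pos"]); j[5]+=d; bot.move_j(list(j)); bot.wait(.1)
    s=bot.sense(); print(d,"yaw",round(s["tcp_rot"][2],1),"M",np.round(s["wrist_torque"],2),"F",np.round(s["contact_force"],1),"w",round(s["grip_width"],4),"t",round(s["time"],1)); return s
E
python3 - <<'E'
from h import *
X,Y=.521,-.238
bot.move_pose([X,Y,.2],[180,0,71.5])
print(bot.line_to([X,Y,.135],.08,threshold=8))
bot.move_gripper(0.0); turn(0)
for d in(4,4,4,-12,-4,-4,-4): turn(d)
E
```

```text
False
0 yaw 71.5 M [-0.04 -0.04  0.03] F [-0.6 -0.6  1.6] w 0.0129 t 32.2
4 yaw 67.6 M [-0.02  0.05 -0.06] F [ 0.3 -1.   0.7] w 0.0129 t 32.5
4 yaw 63.7 M [0.02 0.05 0.06] F [-0.1 -0.   0.3] w 0.013 t 32.9
4 yaw 59.8 M [-0.05  0.01  0.03] F [ 0.1 -0.1  0.8] w 0.0128 t 33.2
-12 yaw 71.7 M [ 0.03  0.06 -0.04] F [-0.1 -0.7  0.1] w 0.0127 t 33.6
-4 yaw 75.5 M [-0.41  0.15 -0.05] F [ 0.2 -0.7 -0.1] w 0.0128 t 34.0
-4 yaw 79.4 M [-0.42  0.05 -0.44] F [ 0.1 -2.   0.2] w 0.0127 t 34.4
-4 yaw 83.2 M [-0.23 -0.06 -1.34] F [ 0.2 -1.1  1. ] w 0.0127 t 34.7
```

Torque builds up as yaw increases, so that is the tight way. It loosens with decreasing yaw (clockwise, so a left-hand thread). I'll turn it to the stop.

```bash
python3 - <<'E'
from h import *
turn(40)
turn(15); turn(10)
for i in range(7):
    s=turn(3)
    if abs(s["wrist_torque"][2])>.35: break
E
```

```text
40 yaw 43.4 M [0.27 0.24 0.05] F [-2.   1.4  2. ] w 0.0127 t 35.5
15 yaw 28.5 M [-0.22  0.35 -0.01] F [-2.1 -1.2  2. ] w 0.0128 t 36.0
10 yaw 18.7 M [-0.33  0.37  0.05] F [-1.3 -2.5  0.9] w 0.013 t 36.4
3 yaw 15.8 M [-0.15  0.51  0.01] F [-2.8 -0.9  3. ] w 0.0126 t 36.7
3 yaw 12.9 M [-0.18  0.54  0.08] F [-2.4 -0.8  3.1] w 0.0132 t 37.0
3 yaw 9.9 M [-0.15  0.8   0.07] F [-3.5 -0.1  3.1] w 0.0128 t 37.4
3 yaw 7.0 M [-0.07  1.05  0.05] F [-5.  -1.2  5.1] w 0.0129 t 37.8
3 yaw 4.2 M [-0.16  1.03  0.44] F [-4.9 -1.5  4.9] w 0.0131 t 38.1
```

```bash
python3 - <<'E'
from h import *
p=bot.sense()["position"]; print(p)
c=bot.line_to([p[0],p[1],p[2]+.012],.03,threshold=15); s=bot.sense(); print(c,s["position"],np.round(s["contact_force"],1),np.round(s["wrist_torque"],2),s["grip_width"])
if not c:
    bot.line_to([p[0],p[1],.235],.08); bot.wait(.3)
    s=bot.sense(); print(s["position"],np.round(s["contact_force"],1),s["grip_width"],s["time"])
f,t=shot("scene"); save(f,"pics/s5.png")
cv2.imwrite("pics/s5c.png",cv2.resize(f["img"][120:380,80:480,::-1],None,fx=1.5,fy=1.5))
E
```

```text
[ 0.51933692 -0.23840263  0.13542305]
True [ 0.51925639 -0.23849143  0.13564466] [ 0.8 -0.4  1.8] [-0.12 -0.28  0.33] 0.012665953813116294
```

View pics/s5c.png

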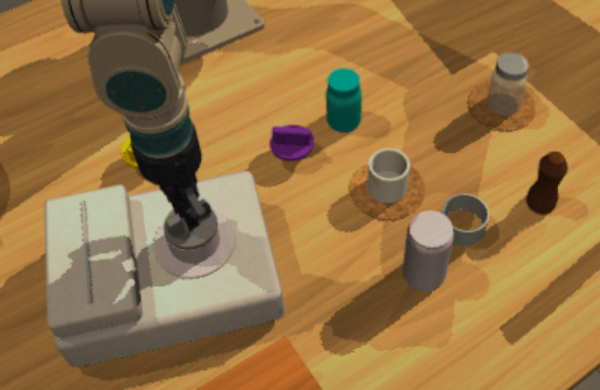

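The picture shows the cap still on the hub; the lift stopped at once, while crock and jar stand well. I'll turn a bit further to the stop, then lift with a higher threshold.

```bash
python3 - <<'E'
from h import *
for i in range(4):
    s=turn(2)
    if s["wrist_torque"][2]>1.2: break
def up():
    p=bot.sense()["position"]
    c=bot.line_to([p[0],p[1],p[2]+.012],.03,threshold=25); s=bot.sense(); print(c,s["position"],np.round(s["contact_force"],1),np.round(s["wrist_torque"],2),s["grip_width"]); return c
c=up()
if c: turn(-2); c=up()
if not c:
    p=bot.sense()["position"]
    bot.line_to([p[0],p[1],.235],.08); bot.wait(.3)
    s=bot.sense(); print(s["position"],np.round(s["contact_force"],1),s["grip_width"],s["time"])
E
```

```text
2 yaw 2.3 M [-0.19  0.27  0.88] F [-1.3 -1.1  2.8] w 0.0126 t 38.7
2 yaw 0.3 M [-0.24  0.43  1.36] F [-1.5 -1.4  3.2] w 0.0128 t 39.1
True [ 0.51909717 -0.23839836  0.13576438] [ 1.4 -0.7  0.9] [-0.22 -0.26  1.2 ] 0.012803645048417904
-2 yaw 2.5 M [-0.25 -0.1   0.72] F [ 0.2 -0.6  0.8] w 0.0129 t 39.7
True [ 0.51920007 -0.2383916   0.13604927] [0.5 0.2 3. ] [-0.1  -0.18  0.68] 0.012812372581157428
```

```bash
python3 - <<'E'
from h import *
p=bot.sense()["position"]
for dz in(.0015,.003,.0045):
    bot.line_to([p[0],p[1],p[2]+dz],.01); s=bot.sense(); print(dz,s["position"],np.round(s["contact_force"],1),np.round(s["wrist_torque"],2),round(s["grip_width"],4),s["time"])
    if abs(s["contact_force"][2])>35: break
E
```

```text
0.0015 [ 0.51908892 -0.23824339  0.13628333] [  4.3  -2.7 -11.3] [-0.71 -1.14  0.67] 0.0127 40.2833
0.003 [ 0.51893933 -0.23824099  0.13651897] [  6.6  -3.8 -17.6] [-0.95 -1.67  0.68] 0.0129 40.5833
0.0045 [ 0.5188167  -0.23822776  0.13694879] [  6.6  -4.8 -21.1] [-1.22 -2.09  0.73] 0.0127 40.8833
```

```bash
python3 - <<'E'
from h import *
p=bot.sense()["position"]
bot.line_to([.5205,-.2385,.1355],.02); turn(0)
for k in range(4):
    s=turn(-2)
    p=s["position"]
    bot.line_to([p[0],p[1],p[2]+.004],.02); s=bot.sense(); print("lift",s["position"],np.round(s["contact_force"],1))
    if s["contact_force"][2]>-7: break
    bot.line_to([p[0],p[1],.1355],.02)
f,t=shot("side"); save(f,"pics/s6.png"); u=proj(f,[.521,-.238,.14],t)[0]; print(u)
x,y=np.int32(u); cv2.imwrite("pics/s6c.png",cv2.resize(f["img"][max(0,y-60):y+50,x-70:x+70,::-1],None,fx=5,fy=5,interpolation=cv2.INTER_CUBIC))
E
```

```text
0 yaw 2.7 M [-0.24  0.26  0.72] F [-1.9 -0.6 -0.6] w 0.0127 t 41.6
-2 yaw 4.6 M [-0.33  0.03  0.29] F [ 0.2 -1.6 -0.8] w 0.0127 t 42.0
lift [ 0.51931199 -0.23829142  0.13995089] [ 2.3 -1.7 -8.4]
-2 yaw 6.6 M [-0.07  0.04  0.01] F [-0.6  0.6 -1.2] w 0.0127 t 43.1
lift [ 0.51959087 -0.23862664  0.14138831] [-0.   0.8 -0.4]
[418.20722276 260.48375721]
```

View pics/s6c.png

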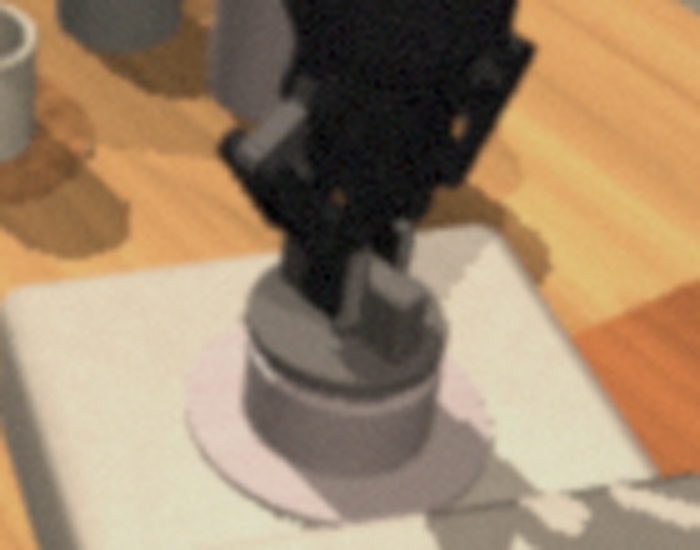

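It was jammed against the stop by the torque; with the torque relaxed the cap is coming up, and a thin bright gap shows between disc and ring in the crop. I'll keep lifting.

```bash
python3 - <<'E'
from h import *
def st(): s=bot.sense(); print(np.round(s["position"],4),np.round(s["contact_force"],1),round(s["grip_width"],4),round(s["time"],1)); return s
x,y,z=bot.sense()["position"]
c=bot.line_to([x,y,.155],.03,threshold=20); s=st()
if not c:
    c=bot.line_to([x,y,.235],.08,threshold=25); bot.wait(.3); st()
    if not c:
        bot.line_to([.545,.073,.225],.15); bot.wait(.4); st()
f,t=shot("side"); save(f,"pics/s7.png"); g,_=shot("scene")
cv2.imwrite("pics/s7c.png",np.hstack([cv2.resize(f["img"][80:290,250:460,::-1],(400,400)),cv2.resize(g["img"][120:320,270:470,::-1],(400,400))]))
E
```

```text
[ 0.5197 -0.2387  0.1552] [-0.   0.6 -2. ] 0.0124 44.1
[ 0.5194 -0.2385  0.2346] [ 0.2  1.3 -2.3] 0.0129 45.5
[0.545  0.0729 0.225 ] [-1.  -0.1 -1.6] 0.0124 48.2
```

View pics/s7c.png

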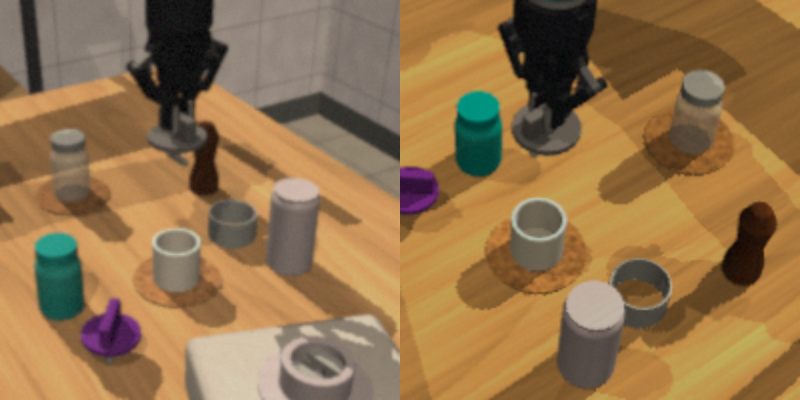

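The cap is off the hub, gripped level over the crock, with everything else in place. I'm handing in.

```bash
python3 -c "
from bench import bot
print(bot.sense()['qvel'].round(2)); print(bot.hand_in())"
```

```text
[ 0.03  0.02  0.   -0.05  0.02  0.01]
the job is handed in; nothing more can be done
None
```

I swapped the jar and crock, unscrewed the cap, and handed the job in at about 48 s with the cap gripped over the crock. The hand-in reports no verdict, so what follows is from my own last checks.

- **Swap:** the crock went to mat_near and the jar to mat_far by way of a temporary spot between the mats. In the wrist view afterwards the crock was about 1 mm and the jar about 4 mm from its mat centre. The jar's fit was rough, with errors up to 5 pixels. Both looked upright in the last pictures.
- **Cap thread:** it is left-handed. Turning counter-clockwise made the torque build up, and clockwise ran free for about 66°.
- **Lift:** the first lift attempts failed because the cap was jammed against its stop, pulling with up to 21 N. Turning back a few degrees took off the torque and it then came free.
- **Final hold:** the cap is held at about 0.21 m, centred over the crock to within a few millimetres. The last pictures show it level and clear of everything. The fingers were closed on the bar at 12.4 mm and the arm was practically still.
- **Other things:** the shaker, cutter and mill looked undisturbed in the last pictures; I did not measure their positions again.

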